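# Refit the pivot post of a serving turntable

### The job

The serving turntable has been washed and its round board laid back on its foot, but the holes under the board are out of line: take the steel post with the pale wooden grip out of the tool block and work its tapered stem down through the board into the foot, pulling the parts into line, until it stands upright with its collar flush on the board. Feel your way and give sideways rather than forcing it (it must never bear on the hidden foot with more than 25 N, nor on the board with more than 35 N). Only then let go of it and swing the board round by one of its bar handles, about an eighth of a turn or more, to show that it runs on the post; leave everything else standing where it is.

Things in the scene. Friction and masses are not known exactly. Their poses are not given: they have to be found in the camera images.
- post: Pivot post, 0.12 to 0.24 kg, upright in one hole of the tool block. Origin: axis, underside of collar; z up. Collar 42 mm wide, 6 thick with its soft rubber washer; on it a round pale wooden grip 23 mm wide, 6 to 52 mm above the origin, rounded over the last 8. Below: steel stem, 24 mm wide for 26 mm, then tapering to a rounded tip 5 mm wide, 66 mm below the origin.
- post_tip (a point): The post's tip, 66 mm below its origin.
- board: Round beech board, 230 mm wide, 16 thick, 0.4 to 0.8 kg, loose, level. Origin: centre of its underside; y towards the left handle. A 26 mm hole in its centre. It lies on a loose white glide ring (84 mm wide, 4 thick, 28 mm hole), that on a steel foot (column 96 mm wide, 50 high, immovable) with an upright 26 mm socket right through. It slides at 2 to 6 N.
- board_mouth (a point): Centre of the board's hole at its top, 70 mm above the worktop. The axis of the foot's socket lies 7 to 10 mm to one side of it (direction unknown, not measured: feel for it), the ring's hole between. A tip lowered in the middle of the board's hole always enters the socket's mouth; its edge then pushes the stem sideways towards the socket's axis, and the board slides along.
- handle_left (a point): Middle of one of the board's two bar handles, 94 mm from the board's centre on its +y side: round steel bar 10 mm thick, 68 mm long, its centre line 29 mm above the board's top, on two uprights of the same bar 34 mm to either side of this point along the board's x; open beneath. It starts within 45 degrees of the robot's left (+y) as seen from the board's centre.
- handle_right (a point): The same, for the other handle, on the board's -y side.
- tool_block: Beech block, 150 x 60 x 72 mm (x, y, z), fixed. Origin: centre of its underside. Two upright 27.5 mm holes right through it, 42.5 mm to either side of the centre along its x; the post stands in one (which one varies) with its collar on the block's top, the muddler in the other.
- muddler: Dark wooden muddler in the other hole of the block, to be left there: grip 23 mm thick, no collar, top 124 mm above the worktop. Origin on its axis at the height of the block's top.
- sugar_tin: Square canister with a wooden lid, 68 x 68 x 85 mm, bystander; origin at the centre of its underside.
- espresso_cup: Small white cup, 59 x 83 x 55 mm, bystander; origin at the centre of its underside.
- lemon: Lemon, 83 x 58 x 58 mm, bystander; origin at its underside.
- egg_timer: Round kitchen timer, 66 x 65 x 51 mm, bystander; origin at the centre of its underside.

How it is judged (in metres and radians):
On the way, in this order (a step that is already met when the one before it is completed fails the run):
1. the post is driven home: collar flush on the board, board level on its ring, before the board is swung (handles moved less than 18 mm) (z of post in the frame of board between 0.014 and 0.018 m and horizontal distance between post and board_mouth below 0.0035 m and angle between the z axis of post and the z axis of board, either way round below 0.06 rad and angle between board's own z axis and vertical below 0.035 rad and height (world z) of board_mouth between 0.067 and 0.0725 m and distance of handle_left from where it was at the start of the episode below 0.018 m), for 0.3 s.
2. with the post home, the board is swung round by about an eighth of a turn or more (a handle moves at least 55 mm) (z of post in the frame of board between 0.014 and 0.018 m and horizontal distance between post and board_mouth below 0.0035 m and angle between the z axis of post and the z axis of board, either way round below 0.06 rad and angle between board's own z axis and vertical below 0.035 rad and height (world z) of board_mouth between 0.067 and 0.0725 m and distance of handle_left from where it was at the start of the episode above 0.055 m), for 0.2 s.
At the end, for the whole second after the job is handed in: The post stands released, collar on the board's top (within 2 mm), within 3.5 mm and 3 degrees of the hole's axis; the board level within 2 degrees, its top 67 to 72.5 mm above the worktop; its handles have moved 55 mm or more from their starts; all at rest (all of step 2 and linear speed of each of board, post below 0.01 m/s and angular speed of board below 0.1 rad/s); the robot touches nothing.
It fails at once if the post is forced: it bears on the foot with more than 25 N (contact force between post and foot above 25 N).
It fails at once if the post is forced: it bears on the board with more than 35 N (contact force between post and board above 35 N).
It fails at once if the board is tipped or lifted off its ring (angle between board's own z axis and vertical above 0.1 rad or height (world z) of board above 0.065 m).
It fails at once if the muddler is taken out of its hole (distance of muddler from where it was at the start of the episode above 0.03 m).
It fails at once if a bystander is knocked (distance of any of sugar_tin, espresso_cup, lemon, egg_timer from where it was at the start of the episode above 0.03 m).
It also fails if it takes over 72 s, if anything falls off the work surface, if the arm or the gripper's body presses on something with over 40 N, if the wrist force passes 120 N, or if a joint passes its speed limit or range.

### The arm

A 6-joint arm with a two-finger parallel gripper is mounted at the origin on the work surface; the furniture and walls round the work are solid. World frame = base frame: x ahead of the robot, y to its left, z up, the work surface at z = 0. Lengths are in mm, angles in rad, forces in N, time in s.
With the tool pointing down it reaches from about 225 to 875 mm from the base axis. Payload 3.4 kg.
Tool frame: the origin (TCP) lies at the very end of the fingers, on their centre line; the grasp point (between the pads) lies 19 mm behind it; z points along the fingers, y is the line along which they close (so a half turn about z gives the same grasp; the last joint's range is limited). The gripper opens to 85 mm and grips with 20 to 120 N. Pads are 22 mm wide; open, the fingers measure 114 mm over their backs; the gripper's body (76 mm by 85 mm) begins 54 mm behind the grasp point. The pads swing forward as they close: fully open they stand 13 mm farther back than shut.
Start: joints at [-1.388, 0.276, 1.505, -0, 1.361, -0.121], TCP at [172.009, -548.704, 231.328] pointing down, gripper open.
Joint ranges: [-2.89, 2.89], [-0.75, 2.08], [0.22, 2.7], [-1.18, 4.32], [0.11, 2.71], [-2.7, 2.7]. Speed limits (rad/s): [2.57, 2.57, 3.14, 3.14, 3.14, 3.14].

### API

Orientations are given as a unit quaternion [x, y, z, w].
In Python, from cell import bot, hand, kinematics, cams, order gives the robot as it stands. The module is installed in compiled form; this text tells all that it offers. Calls block until the motion is done:
- bot.movep(position, orientation): joint-space move of the TCP to a pose.
- bot.servo_line(position, rate=150, rotation=None, max_force=None): straight line of the TCP; rotation=None keeps the orientation; rate is the mean speed in mm/s. With max_force (N) it stops when the force on the tool has changed by that much, and returns True; else False.
- bot.set_joints(angles): joint-space move.
- hand.release() and hand.grab(strength=None): open the fingers fully, or close them until they stop; strength is the grip in N (None keeps the last).
- bot.hold(seconds).
- kinematics.solve_ik(position, orientation): joint angles nearest the present ones, or None.
- bot.read_state(): the state.
- cams.snapshot(name): name is "scene" or "top" or "wrist"; returns a dict with "frame" (384x512x3 uint8, red, green, blue), "range_z" (384x512 float32, mm along the optical axis (not along the pixel's ray), 0 where there is no reading), "fx", "fy", "cx", "cy" (pixels), "rvec" (rotation vector, rad) and "tvec" (3), from world to camera coordinates, as OpenCV has them. Camera axes: x right, y down, z forward; pixel columns grow to the right and rows downward; lengths in mm; the calibration is good to about 2 mm. A picture is of the moment at which its call begins.
A pose or a line that the arm cannot do raises bot.PlanningError and nothing moves.
- order.hand_in(): hands the job in; it is judged then, once.
The state is a dict: "clock": time; "joints": joint angles; "qd": joint speeds; "tau": joint torques, N m; "position": TCP position; "eef_rot": TCP orientation; "contact_force": force on the tool from outside, world axes, zero at the start; "wrist_torque": the same for the moment, N m; "width": finger opening in mm; "gripper_force": force on a finger pad.
Only numpy, scipy, OpenCV 4.12 (cv2) and the standard library are available. Lean on these libraries where they do the work, as an engineer would, in place of code of your own. Each camera call takes 0.05 s, during which the arm holds its last target. There are 200 camera calls.

## Working session

There is one attempt and no reset: what is moved stays moved. The work goes in short steps, each a Python script; the robot and the scene stay as the last script left them, time stands still between calls to the robot, and variables do not carry over. Pictures are saved under pics/ and viewed, at most 10 in all, crops included, and the job is handed in when it is done.

```bash
mkdir -p pics; cat > h.py <<'E'
import numpy as np, cv2
from cell import bot, hand, kinematics, cams, order
def snap(n, f=None):
    s=cams.snapshot(n)
    if f: cv2.imwrite(f'pics/{f}.png', s['frame'][:,:,::-1])
    np.savez(f'pics/{f or n}.npz', **s)
    return s
def cloud(s):
    z=s['range_z'].astype(float); v,u=np.indices(z.shape)
    P=np.stack([(u-s['cx'])/s['fx']*z,(v-s['cy'])/s['fy']*z,z],-1)
    R=cv2.Rodrigues(np.array(s['rvec'],float))[0]
    W=(P-np.array(s['tvec']).ravel())@R
    W[z==0]=np.nan
    return W
E
python3 - <<'E'
from h import *
st=bot.read_state(); print(st['clock'],st['position'],st['eef_rot'],st['contact_force'],st['width'])
a=snap('top','top0'); b=snap('scene','scene0')
cv2.imwrite('pics/both.png', np.hstack([a['frame'],b['frame']])[:,:,::-1][:, :])
im=cv2.resize(np.vstack([a['frame'],b['frame']])[:,:,::-1],None,fx=.78,fy=.78); cv2.imwrite('pics/v1.png',im)
print(im.shape)
E
```

```text
0.0 [ 171.91019503 -548.14657762  230.42819071] [ 9.88484228e-01  1.51321099e-01 -3.10581955e-05 -9.25049476e-04] [ 0.18300601 -0.27179663 -0.00270623] 85.5420255270127
(599, 399, 3)
```

View pics/v1.png

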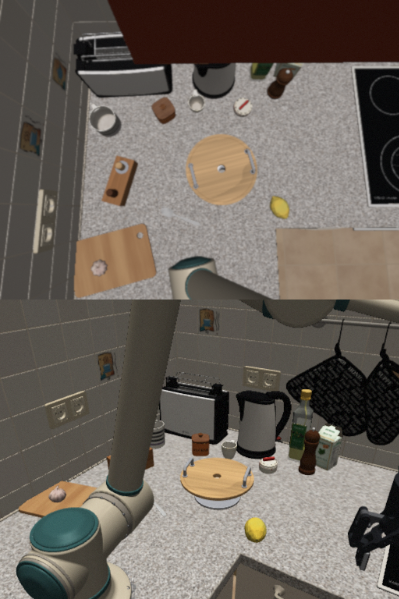

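The top view shows the tool block at about (154,231) full-res and the board at about (283,215), with its handles left and right. I'll enlarge both.

```bash
python3 - <<'E'
from h import *
s=np.load('pics/top0.npz'); W=cloud(s); f=s['frame'][:,:,::-1]
im=cv2.resize(f[160:280,115:345],(800,417),interpolation=cv2.INTER_CUBIC); cv2.imwrite('pics/v2.png',im)
for n,(u,v) in dict(board=(283,200),block=(154,231)).items(): print(n,W[v,u].round(1))
def cl(m,n):
    P=W[m]; print(n,len(P),np.median(P,0).round(1),P.min(0).round(1),P.max(0).round(1),)
Z=W[...,2]; v,u=np.indices(Z.shape)
R=(u>225)&(u<345)&(v>160)&(v<275)
cl(R&(Z>60)&(Z<78),'board')
cl(R&(Z>90)&(Z<115)&(u<283),'hL'); cl(R&(Z>90)&(Z<115)&(u>283),'hR')
B=(u>120)&(u<185)&(v>190)&(v<275)
cl(B&(Z>62)&(Z<76),'blocktop');cl(B&(Z>105),'grips')
n,l,st,c=cv2.connectedComponentsWithStats((B&(Z>105)).astype(np.uint8))
for i in range(1,n): cl(l==i,'g%d'%i); print(c[i])
P=W[B&(Z>64)&(Z<76)][:,:2].astype(np.float32); print(cv2.minAreaRect(P))
P=W[R&(Z>62)&(Z<78)][:,:2].astype(np.float32); print(cv2.minEnclosingCircle(P), cv2.fitEllipse(cv2.convexHull(P)))
E
```

```text
board [542.  -55.   72.8]
block [466.8 266.2  72.1]
board 6191 [498.8 -54.8  70.7] [ 388.6 -170.2   60.9] [616.4  58.6  78. ]
hL 128 [478.6  35.5 103.4] [443.2  23.7  94.5] [516.4  47.7 109. ]
hR 127 [ 523.3 -146.3  103.5] [ 488.  -157.1   91. ] [ 561.7 -133.6  107.7]
blocktop 1150 [461.6 272.9  72.7] [389.  225.7  62. ] [547.6 322.8  76. ]
grips 180 [436.8 274.1 121.9] [415.8 251.4 105.1] [519.8 295.1 127. ]
g1 88 [507.  260.2 121.4] [497.2 251.4 105.4] [519.8 272.7 126.7]
[152.14772727 211.84090909]
g2 92 [426.3 281.9 122.1] [415.8 273.7 105.1] [437.3 295.1 127. ]
[140.90217391 246.48913043]
((467.92584228515625, 274.30340576171875), (61.269561767578125, 150.2460479736328), 74.1911849975586)
((502.7611999511719, -55.269775390625), 115.20878601074219) ((502.6322326660156, -55.2843017578125), (228.9651336669922, 229.39833068847656), 125.53570556640625)
```

View pics/v2.png

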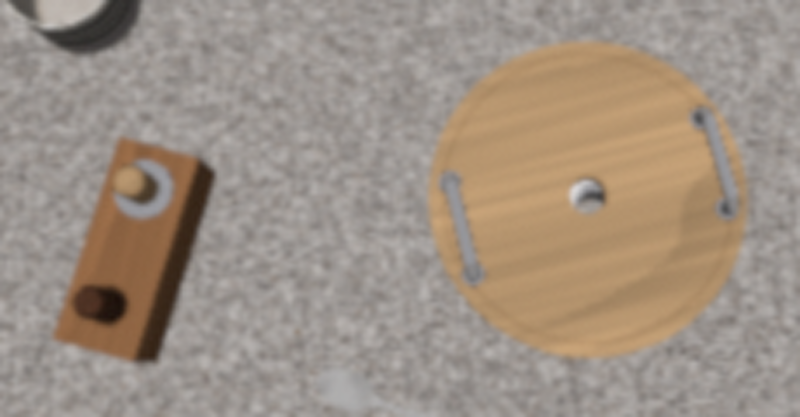

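Centre of the board is (502.7,-55.3) with a 115 mm radius, which checks out. The handles lie 14° off ±y. The post with the pale grip and visible collar is in the far hole, near (508,262). Next is a wrist look into the board hole on the way, since the dark crescent there shows the offset.

```bash
cat >> h.py <<'E'
from scipy.spatial.transform import Rotation as Ro
def down(yaw): return (Ro.from_euler('z',yaw,degrees=True)*Ro.from_euler('x',180,degrees=True)).as_quat()
E
python3 - <<'E'
from h import *
s=snap('wrist'); st=bot.read_state()
R=cv2.Rodrigues(np.array(s['rvec'],float))[0]; c=-R.T@np.array(s['tvec']).ravel()
T=Ro.from_quat(st['eef_rot']).as_matrix()
off=T.T@(c-st['position']); ax=T.T@R[2]; print('cam in tool',off.round(1),'axis',ax.round(3))
tgt=np.array([502.7,-55.3,70])
for yaw in (-15,):
    Q=down(yaw); Rm=Ro.from_quat(Q).as_matrix(); d=Rm@ax; o=Rm@off
    h=260; cp=tgt-d*(h/-d[2]); p=cp-o; print(p, kinematics.solve_ik(p,Q))
for p in ([508,262,84],[502,-55,90]): print(kinematics.solve_ik(p,down(-15)))
bot.movep(p:=cp-o,down(-15)); 
s=snap('wrist','w1'); print(bot.read_state()['clock'])
R=cv2.Rodrigues(np.array(s['rvec'],float))[0]
uv=cv2.projectPoints(tgt[None],np.array(s['rvec'],float),np.array(s['tvec'],float),np.array([[s['fx'],0,s['cx']],[0,s['fy'],s['cy']],[0,0,1]]),None)[0].ravel(); print(uv)
f=s['frame'][:,:,::-1]; u,v=uv.round().astype(int)
cv2.imwrite('pics/v3.png',cv2.resize(f[max(v-60,0):v+60,max(u-80,0):u+80],None,fx=5,fy=5,interpolation=cv2.INTER_CUBIC))
E
```

```text
cam in tool [  73.1    1.5 -142.3] axis [-0.287 -0.001  0.958]
[507.72154959 -55.41855072 187.74293345] [-2.45024766e-01  2.09262781e-01  1.70989994e+00 -4.44089210e-16
  1.22242993e+00  1.58757095e+00]
[ 3.54449172e-01  3.89735733e-01  1.72856616e+00 -4.44089210e-16
  1.02329076e+00  2.18704489e+00]
[-2.46987438e-01  2.96461892e-01  1.86451649e+00 -4.44089210e-16
  9.80614273e-01  1.58560828e+00]
2.3417
[255.49755463 186.65335649]
```

View pics/v3.png

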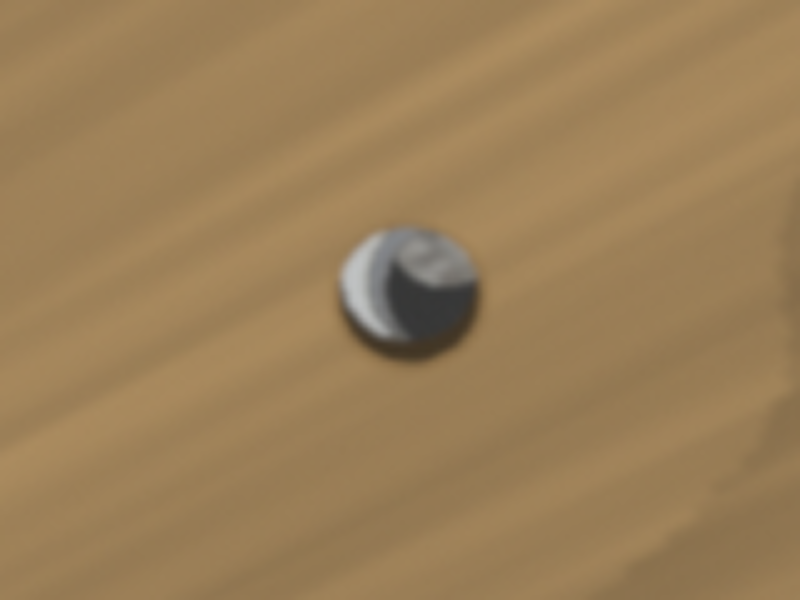

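The picture shows the hole centre at crop (410,292) → about pixel (257,185.4). The white ring edge and grey foot rim are exposed on the left, with the foot's left edge near crop x≈388, so the socket axis lies to image right.

```bash
python3 - <<'E'
from h import *
s=np.load('pics/w1.npz'); R=cv2.Rodrigues(s['rvec'].astype(float))[0]; c=-R.T@s['tvec'].ravel()
def px(cu,cv_,z):
    u=255-80+cu/5-.4; v=187-60+cv_/5-.4
    d=R.T@np.array([(u-s['cx'])/s['fx'],(v-s['cy'])/s['fy'],1]); return c+d*(z-c[2])/d[2]
m=px(410,288,70); print('mouth',m.round(1), px(340,290,70).round(1), px(479,290,70).round(1), px(410,228,70).round(1))
l=px(388,290,50); print('foot left',l.round(1),'im right dir',R[0].round(3))
W=cloud(s); Z=W[...,2]; v,u=np.indices(Z.shape); H=np.hypot(W[...,0]-m[0],W[...,1]-m[1])
print('board z',np.median(Z[(H>20)&(H<60)]))
E
cat >> h.py <<'E'
E
python3 - <<'E'
from h import *
tgt=[508,262]; Q=down(-15)
# wrist look above post
s=snap('wrist'); st=bot.read_state()
p=np.array([513,262,205.]); bot.movep(p,Q)
s=snap('wrist','w2'); W=cloud(s); Z=W[...,2]
near=np.hypot(W[...,0]-508,W[...,1]-262)<30
m=near&(Z>112); P=W[m]; print('grip',len(P),np.median(P,0).round(1),P.min(0).round(1),P.max(0).round(1), cv2.minEnclosingCircle(P[:,:2].astype(np.float32)))
m=near&(Z>74)&(Z<84); P=W[m]; print('collar',len(P),P.min(0).round(1),P.max(0).round(1),cv2.minEnclosingCircle(P[:,:2].astype(np.float32)))
cv2.imwrite('pics/v4.png',s['frame'][:,:,::-1]); print(bot.read_state()['clock'])
E
```

```text
mouth [504.7 -56.9  70. ] [507.7 -44.4  70. ] [501.1 -68.9  70. ] [515.6 -59.8  70. ]
foot left [499.7 -51.1  50. ] im right dir [-0.26  -0.966 -0.   ]
board z 248.22618322921477
grip 8929 [524.7 258.1 288.4] [499.1 236.5 112. ] [537.4 277.4 304. ] ((520.7401733398438, 258.38287353515625), 22.316558837890625)
collar 792 [490.9 240.8  75.1] [530.3 282.3  83.6] ((509.3321838378906, 261.48944091796875), 21.058198928833008)
3.65
```

View pics/v4.png

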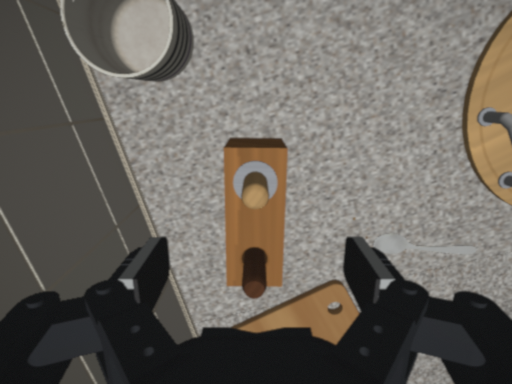

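The post stands in the far hole with its collar around pixel (255,183). The collar fit gives (509.3,261.5), matching the top view to within 2 mm. Grasping it now.

```bash
python3 - <<'E'
from h import *
Q=down(-15)
s=np.load('pics/w2.npz'); W=cloud(s);Z=W[...,2]
m=(np.hypot(W[...,0]-509,W[...,1]-262)<25)&(Z>118)&(Z<130); P=W[m]; print('grip top',len(P),P.mean(0).round(1),P.min(0).round(1),P.max(0).round(1))
m=(np.hypot(W[...,0]-509,W[...,1]-262)<25)&(Z>75)&(Z<82); print('collar z',np.median(Z[m]))
p=np.array([509.0,262.0,140.])
bot.servo_line(p,rate=150); p[2]=84
print('hit',bot.servo_line(p,rate=80,max_force=8))
f0=bot.read_state(); print(f0['contact_force'],f0['position'])
hand.grab(60); bot.hold(.2)
st=bot.read_state(); print(st['contact_force'],st['width'],st['gripper_force'],st['position'],st['clock'])
E
```

```text
grip top 508 [510.4 261.3 121.5] [499.1 250.9 118. ] [520.1 272.2 125. ]
collar z 77.65309514073631
hit False
[ 0.52268701 -0.01869048  0.32601707] [509.43388864 262.20479778  84.40712063]
[-1.44888006  1.0615685   4.54577187] 21.117381633635194 58.9319690130651 [509.26853023 262.25537446  84.42452065] 5.8917
```

```bash
cat >> h.py <<'E'
def F(n=3):
    a=[]
    for _ in range(n): a.append(bot.read_state()['contact_force']); bot.hold(.01)
    return np.mean(a,0)
E
python3 - <<'E'
from h import *
Q=down(-15)
hand.grab(100)
p=np.array([509.0,262.0,215.]); print(bot.servo_line(p,rate=150,max_force=20))
bot.movep([502.5,-57.8,215],Q)
bot.servo_line([502.5,-57.8,150],rate=120); bot.hold(.2)
st=bot.read_state(); f0=F(10); print(st['position'],f0,st['width'],st['clock']); np.save('f0.npy',f0)
s=snap('wrist','w3'); t=snap('scene','s3'); a=s['frame']; b=cv2.resize(t['frame'][190:270,220:340],(576,384))
cv2.imwrite('pics/v5.png',cv2.resize(np.hstack([a[:,100:412],b])[:,:,::-1],(790,342)))
E
```

```text
False
[503.20635483 -57.86968614 150.92441551] [ 0.00800693 -0.16007741 -2.10098281] 20.760105697274565 9.2417
```

View pics/v5.png

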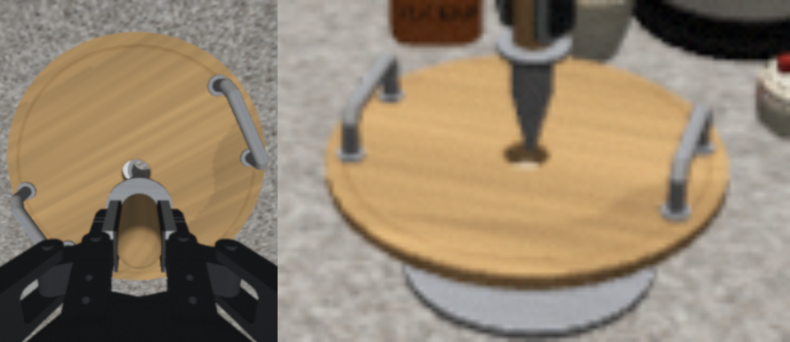

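The post hangs upright with its tip just over the hole, biased towards the socket as intended. Now the compliant descent.

```bash
cat > ins.py <<'E'
from h import *
import sys
def insert(p,zend,dz=1.5,k=.12,fzmax=7,tmax=10,kf=None):
    f0=np.load('f0.npy'); t0=bot.read_state()['clock']; n=0
    while p[2]>zend:
        st=bot.read_state(); f=F(2)-f0
        if st['clock']-t0>tmax: print('timeout'); break
        if np.linalg.norm(f)>18: print('HIGH',f); p[2]+=1; 
        elif f[2]<fzmax: p[2]=max(p[2]-dz,zend)
        s=k*f[:2]; l=np.linalg.norm(s)
        if np.linalg.norm(f[:2])>1.2: p[:2]+=s*min(1,1.2/l)
        h=bot.servo_line(p,rate=20,max_force=10)
        if n%2==0 or h: print(round(st['clock'],2),p.round(1),(st['position']-p).round(1),f.round(1),h)
        n+=1
    np.save('p.npy',p); bot.hold(.1); st=bot.read_state(); print('end',st['clock'],p.round(2),st['position'].round(1),(F()-f0).round(1),st['wrist_torque'].round(2),st['width'].round(1))
E
python3 - <<'E'
from ins import *
p=np.array([502.5,-57.8,150]); bot.servo_line([502.5,-57.8,133],rate=40,max_force=4); p[2]=133
print((F()-np.load('f0.npy')).round(1))
insert(p,118)
E
```

```text
[ 0.3 -0.1  0.5]
10.03 [502.5 -57.8 131.5] [ 0.  -0.   1.4] [-0.1 -0.1  0.6] False
10.56 [502.5 -57.8 128.5] [-0.1  0.   1.4] [-0.2  0.2  0.7] False
11.09 [502.5 -57.8 125.5] [-0.1  0.   1.4] [ 0.4 -0.   0.8] False
11.62 [502.5 -57.8 122.5] [-0.1  0.   1.4] [ 0.2 -0.3  0.3] False
12.16 [502.5 -57.8 119.5] [-0.1  0.   1.4] [-0.3  0.1  0.2] FalseTraceback (most recent call last):
  File "<stdin>", line 4, in <module>
  File "ins.py", line 15, in insert
    np.save('p.npy',p); bot.hold(.1); st=bot.read_state(); print('end',st['clock'],p.round(2),st['position'].round(1),(F()-f0).round(1),st['wrist_torque'].round(2),st['width'].round(1))
                                                                                                                                                                    ^^^^^^^^^^^^^^^^^
AttributeError: 'float' object has no attribute 'round'
```

```bash
sed -i "s/,st\['width'\].round(1))/,st['width'])/" ins.py; python3 - <<'E'
from ins import *
insert(np.load('p.npy'),96,dz=1.2,tmax=9)
E
```

```text
12.82 [502.5 -57.8 116.8] [0.  0.  1.2] [0.1 0.2 0.4] False
13.35 [502.5 -57.8 114.4] [-0.1  0.   1.1] [0.2 0.8 0.4] False
13.88 [502.5 -57.6 112. ] [-0.  -0.1  1.2] [0.2 1.4 1.4] False
14.42 [502.2 -57.5 110.8] [ 0.3 -0.   0.7] [-1.6  0.4  8. ] False
14.95 [501.9 -57.3 110.8] [ 0.6 -0.2  0.7] [-1.4  0.8  7.3] False
15.48 [501.7 -57.  110.8] [ 0.7 -0.4  0.7] [-1.1  0.9  7.7] False
16.02 [501.5 -56.9 109.6] [ 0.9 -0.4  1.3] [-1.6  0.6 11.6] False
16.55 [501.1 -56.8 109.6] [ 1.2 -0.5  1.3] [-1.5  0.3 10.8] False
17.08 [501.  -56.7 109.6] [ 1.3 -0.6  1.3] [-0.4  0.3 10.8] False
17.62 [501.  -56.7 109.6] [ 1.3 -0.6  1.3] [-0.9  0.2 10.3] False
18.15 [500.8 -56.6 109.6] [ 1.4 -0.6  1.3] [-0.4  0.6 11. ] False
18.68 [500.8 -56.6 109.6] [ 1.4 -0.7  1.4] [-0.8  0.7  9.8] False
19.22 [500.8 -56.6 109.6] [ 1.4 -0.6  1.4] [-0.4 -0.  10.5] False
19.75 [500.8 -56.6 109.6] [ 1.4 -0.6  1.3] [-0.3 -0.6 10.6] False
20.28 [500.8 -56.6 109.6] [ 1.4 -0.6  1.3] [-0.6  0.1 10.6] False
20.82 [500.7 -56.6 109.6] [ 1.5 -0.7  1.3] [-0.  -0.2  9.6] False
21.35 [500.7 -56.6 109.6] [ 1.5 -0.7  1.3] [-0.3 -0.2  9.6] False
timeout
end 22.0 [500.69 -56.55 109.6 ] [502.2 -57.2 111. ] [-0.3  0.  10.8] [-0.17  0.16 -0.01] 20.871749188529293
```

The arm is wedged: net sideways force is about 0, because board and foot oppose each other. I'll settle the direction from the earlier close-up by overlaying projected circles.

```bash
python3 - <<'E'
from h import *
s=np.load('pics/w1.npz'); K=np.array([[s['fx'],0,s['cx']],[0,s['fy'],s['cy']],[0,0,1]])
f=s['frame'][:,:,::-1]; u0,v0,w,h,k=237,167,40,36,10
im0=cv2.resize(f[v0:v0+h,u0:u0+w],None,fx=k,fy=k,interpolation=cv2.INTER_CUBIC); im0=cv2.convertScaleAbs(im0,alpha=1.3)
m=np.array([504.7,-56.9]); a=np.linspace(0,2*np.pi,60)
def circ(im,c,z,r,col):
    P=np.c_[c[0]+r*np.cos(a),c[1]+r*np.sin(a),0*a+z]
    q=cv2.projectPoints(P,s['rvec'].astype(float),s['tvec'].astype(float),K,None)[0][:,0]
    q=((q-[u0,v0]+.5)*k).astype(int); cv2.polylines(im,[q],True,col,1)
ims=[im0]
for th in (205,235,265):
    im=im0.copy(); d=9*np.array([np.cos(np.radians(th)),np.sin(np.radians(th))])
    circ(im,m,70,13,(0,0,255)); circ(im,m,54,13,(0,160,255)); circ(im,m+d,50,13,(0,255,0)); circ(im,m+d/2,54,14,(255,0,0)); cv2.putText(im,str(th),(5,20),0,.6,(0,0,0),2); ims.append(im)
cv2.imwrite('pics/v6.png',cv2.resize(np.vstack([np.hstack(ims[:2]),np.hstack(ims[2:])]),None,fx=.82,fy=.82))
E
```

```text
(no output)
```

View pics/v6.png

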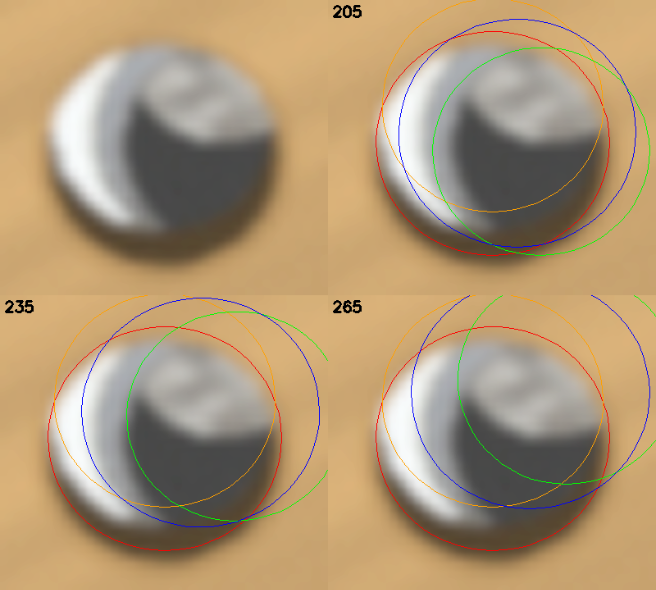

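The 205–235° overlays bracket the foot rim, putting the socket axis about 10 mm away at ~220°, i.e. towards (-0.77,-0.64). I'll lift slightly to unwedge, slide the board that way with a force guard, then resume the descent.

```bash
python3 - <<'E'
from ins import *
f0=np.load('f0.npy'); d=np.array([-.77,-.64]); 
p=np.array([502.2,-57.2,112.0]); bot.servo_line(p,rate=20,max_force=10); bot.hold(.1)
print(bot.read_state()['position'],(F()-f0).round(1))
for i in range(9):
    p[:2]+=d*.8; h=bot.servo_line(p,rate=12,max_force=9)
    st=bot.read_state(); f=F(2)-f0; print(round(st['clock'],2),p.round(1),(st['position']-p).round(1),f.round(1),'along',round(f[:2]@d,1),h)
    if np.linalg.norm(f)>13: break
np.save('p.npy',p)
E
```

```text
[501.79620233 -57.28769812 111.58637298] [0.5 0.2 4.3]
22.61 [501.6 -57.7 112. ] [ 0.2  0.3 -0.3] [1.  1.3 0.9] along -1.6 False
22.88 [501.  -58.2 112. ] [ 0.3  0.4 -0.2] [ 2.1  2.5 -0.4] along -3.3 False
23.14 [500.4 -58.7 112. ] [-0.1  0.  -0.1] [ 2.2  2.3 -0.8] along -3.2 False
23.41 [499.7 -59.2 112. ] [-0.2 -0.1 -0.1] [ 1.8  1.5 -0.5] along -2.3 False
23.68 [499.1 -59.8 112. ] [-0.1 -0.1 -0. ] [ 2.   2.  -1.1] along -2.8 False
23.94 [498.5 -60.3 112. ] [-0.1 -0.  -0. ] [ 1.9  2.1 -1. ] along -2.8 False
24.21 [497.9 -60.8 112. ] [-0.1 -0.1  0. ] [ 2.2  2.6 -1.1] along -3.3 False
24.48 [497.3 -61.3 112. ] [-0.1 -0.1 -0. ] [ 2.5  2.3 -1. ] along -3.4 False
24.74 [496.7 -61.8 112. ] [-0.  -0.1  0. ] [ 2.4  2.6 -0.5] along -3.5 False
```

```bash
sed -i 's/kf=None/db=3.8/; s/>1.2: p/>db: p/' ins.py; python3 - <<'E'
from ins import *
insert(np.load('p.npy'),94,dz=1.5,tmax=7,k=.1,fzmax=6)
E
```

```text
24.76 [496.7 -61.8 110.5] [-0.  -0.1  1.5] [ 1.3  1.9 -0.9] False
25.29 [496.9 -61.5 107.5] [ 0.1 -0.1  1.7] [2.5 3.4 3.8] False
25.82 [497.5 -60.7 104.5] [-0.4 -0.3  1.2] [2.8 3.5 1.3] False
26.36 [497.5 -60.7 101.5] [-0.3 -0.1  1.2] [ 2.   1.8 -0.1] False
26.89 [497.5 -60.7  98.5] [-0.3 -0.1  1.3] [ 1.1  0.5 -0.1] False
27.43 [497.5 -60.7  95.5] [-0.3 -0.   1.3] [ 0.6  0.4 -0.5] False
end 28.0583 [497.53 -60.68  94.  ] [497.3 -60.7  93.9] [-0.1 -0.1 -0.1] [ 0.06 -0.02 -0.02] 20.87627552287177
```

```bash
python3 - <<'E'
from ins import *
insert(np.load('p.npy'),83.5,dz=1,tmax=9,k=.15,fzmax=6,db=1.5)
E
```

```text
28.08 [497.5 -60.7  93. ] [-0.2 -0.   0.9] [-0.2  0.5  0.1] False
28.62 [497.5 -60.7  91. ] [ 0. -0.  1.] [-0.1 -0.1 -0. ] False
29.15 [497.5 -60.7  89. ] [ 0.  -0.1  1. ] [ 0.1 -0.1  0. ] False
29.68 [497.5 -60.7  88. ] [ 0.1 -0.1  0.4] [-1.   0.3  6.1] False
30.22 [497.3 -60.8  88. ] [ 0.3 -0.   0.3] [-1.1 -0.6  7.2] False
30.75 [497.3 -60.8  88. ] [ 0.3 -0.   0.3] [-0.6 -0.2  7.6] False
31.28 [497.3 -60.8  88. ] [ 0.3 -0.   0.3] [-1.1 -0.3  7.5] False
31.82 [497.3 -60.8  88. ] [ 0.3 -0.   0.3] [-0.6 -0.4  7.6] False
32.35 [497.3 -60.8  88. ] [ 0.3 -0.   0.3] [-1.2 -0.3  7.5] False
32.88 [497.1 -60.9  88. ] [0.5 0.  0.3] [-0.1  0.3  7.7] False
33.42 [497.1 -60.9  88. ] [0.6 0.  0.3] [-0.   0.4  6.9] False
33.95 [497.1 -60.9  88. ] [0.5 0.  0.3] [-1.  -0.5  7.5] False
34.48 [497.1 -60.9  88. ] [0.5 0.  0.3] [-0.9 -0.2  7. ] False
35.02 [497.1 -60.9  88. ] [0.5 0.  0.3] [-1.  -0.2  7.7] False
35.55 [497.1 -60.9  88. ] [0.5 0.  0.3] [-0.4 -0.2  7. ] False
36.08 [497.1 -60.9  88. ] [0.5 0.  0.3] [-0.7 -0.6  7. ] False
36.62 [497.1 -60.9  88. ] [0.5 0.  0.3] [-0.8  0.4  6.9] False
timeout
end 37.2667 [497.05 -60.88  88.  ] [497.5 -60.9  88.3] [-0.9  0.2  7.4] [-0.11  0.13  0.04] 20.416298070327713
```

```bash
python3 - <<'E'
from ins import *
f0=np.load('f0.npy'); c=np.array([497.5,-60.9])
for o in [(-1.2,-.4),(-2,-.6),(-1,-1.5),(-1,1)]:
    p=np.array([*c,89.6]); 
    bot.servo_line(p,rate=20,max_force=12); p[:2]=c+o; bot.servo_line(p,rate=15,max_force=9); fl=F(2)-f0
    h=False; f=fl
    while p[2]>84 and f[2]<8:
        p[2]-=.8; bot.servo_line(p,rate=20,max_force=9); f=F(2)-f0
    st=bot.read_state(); print(round(st['clock'],2),o,fl.round(1),p.round(1),st['position'].round(1),f.round(1))
    if f[2]<8: break
np.save('p.npy',p)
E
```

```text
39.94 (-1.2, -0.4) [ 2.3  1.  -1.3] [496.3 -61.3  83.2] [496.7 -61.2  83.3] [3.4 4.1 3.5]
```

```bash
python3 - <<'E'
from ins import *
f0=np.load('f0.npy'); p=np.load('p.npy')
for i in range(10):
    f=F(2)-f0
    if f[2]>10: break
    p[2]-=.6
    if np.linalg.norm(f[:2])>2: p[:2]+=.08*f[:2]
    bot.servo_line(p,rate=20,max_force=9); st=bot.read_state(); print(round(st['clock'],2),p.round(1),st['position'].round(1),f.round(1))
np.save('p.npy',p); print((F()-f0).round(1))
s=snap('scene','s4'); cv2.imwrite('pics/v7.png',cv2.resize(s['frame'][180:270,210:350,::-1],None,fx=5,fy=5,interpolation=cv2.INTER_CUBIC))
E
```

```text
40.21 [496.6 -61.   82.6] [496.8 -61.1  82.6] [3.9 3.7 3.4]
40.48 [496.9 -60.8  82. ] [496.8 -61.1  82.5] [3.2 3.  4.1]
40.74 [497.  -60.5  81.4] [496.9 -61.1  82.4] [2.  2.8 7. ]
[ 0.5  1.9 12.3]
```

View pics/v7.png

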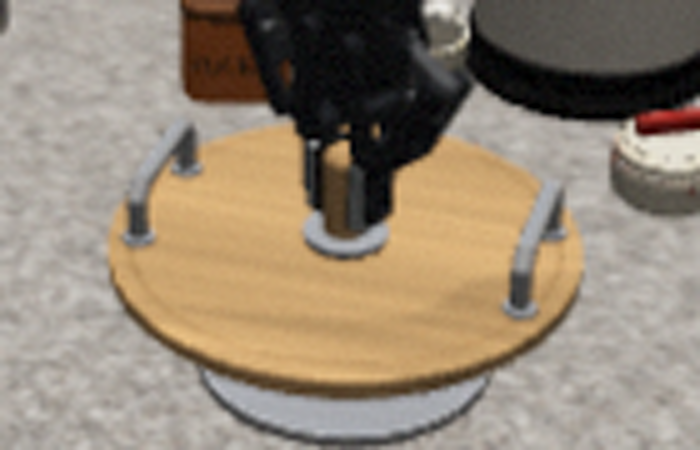

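The collar sits flush all round, with a hard stop at the predicted height (TCP 82.4). Releasing, backing off, and measuring the handles.

```bash
python3 - <<'E'
from h import *
p=np.load('p.npy'); p[2]+=.5; bot.servo_line(p,rate=20); bot.hold(.2)
hand.release(); bot.hold(.3)
q=bot.read_state()['position'].copy(); q[2]=150; print(bot.servo_line(q,rate=100,max_force=10))
hand.grab(20)
q=np.array([400,25,190.]); bot.movep(q,down(14)); bot.hold(.1)
s=snap('top','t5'); W=cloud(s); Z=W[...,2]; c=np.array([496.9,-61.1]); H=np.hypot(W[...,0]-c[0],W[...,1]-c[1])
for n,sg in (('L',1),('R',-1)):
    m=(H>70)&(H<120)&(Z>92)&(Z<112)&(sg*(W[...,1]-c[1])>0); P=W[m]; print(n,len(P),P.mean(0).round(1),P.min(0).round(1),P.max(0).round(1),cv2.minAreaRect(P[:,:2].astype(np.float32)))
m=(H<14)&(Z>95); P=W[m]; print('post',len(P),P.mean(0).round(1),P[:,2].max().round(1)); m=(H<110)&(H>30)&(Z>60)&(Z<80); P=W[m].astype(np.float64); pl=np.linalg.lstsq(np.c_[P[:,:2]-c,np.ones(len(P))],P[:,2],rcond=None)[0]; print('plane',pl.round(4))
m=(H<125)&(Z>60)&(Z<78); print('board c',cv2.minEnclosingCircle(W[m][:,:2].astype(np.float32)))
st=bot.read_state(); print(st['clock'],st['position'],st['width'])
cv2.imwrite('pics/v8.png',cv2.resize(s['frame'][150:290,210:360,::-1],None,fx=4,fy=4,interpolation=cv2.INTER_CUBIC))
E
```

```text
False
L 11 [508.3  38.8  98.9] [505.4  35.4  93.6] [511.5  42.9 103.6] ((508.4300537109375, 39.16687774658203), (6.143180847167969, 7.411335468292236), 0.7246217727661133)
R 129 [ 516.9 -151.2  102.3] [ 480.4 -164.3   92.1] [ 555.2 -139.5  107.5] ((517.8806762695312, -151.39398193359375), (76.33199310302734, 10.369462966918945), 13.203248977661133)
post 47 [498.2 -59.  119.8] 125.4
plane [ 6.00000e-04 -2.00000e-04  7.07583e+01]
board c ((497.45098876953125, -60.56859588623047), 114.92900848388672)
44.575 [401.10551494  24.3754049  189.82376617] -0.13263776791982562
```

View pics/v8.png

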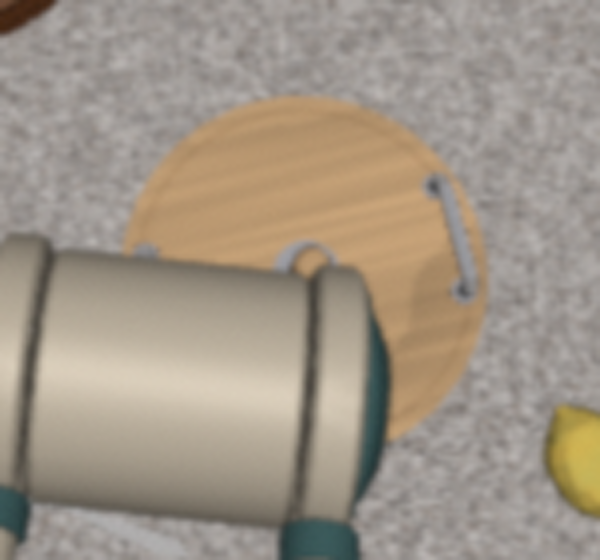

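The post stands free with its collar on a level board (top at 70.8), and the handle axis is at 13°. Now I'll push the near end of the left handle along an arc.

```bash
python3 - <<'E'
from h import *
c=np.array([497.2,-60.8])
def pose(phi,back,z=84):
    th=np.radians(13.2-phi); t=np.array([np.cos(th),np.sin(th)]); n=np.array([-t[1],t[0]])
    return np.r_[c+94*n-back*t,z], down(13.2-phi)
p,q=pose(0,66,130); bot.movep(p,q); p,q=pose(0,66); print(bot.servo_line(p,rate=120,max_force=6))
f0=F(5)
for i,phi in enumerate([-6,0]+list(range(6,55,6))):
    p,q=pose(max(phi,0),50 if phi>=0 else 58); h=bot.servo_line(p,rate=60,rotation=q,max_force=15)
    st=bot.read_state(); print(round(st['clock'],2),phi,p.round(0),(st['position']-p).round(1),(st['contact_force']-f0).round(1),h)
    if h: break
p,q=pose(max(phi,0),75); bot.servo_line(p,rate=80); p[2]=190; bot.servo_line(p,rate=150)
bot.movep([330,150,230],down(10)); bot.hold(.2)
s=snap('top','t6'); b=snap('scene','s6'); print(bot.read_state()['clock'])
W=cloud(s); Z=W[...,2]; H=np.hypot(W[...,0]-c[0],W[...,1]-c[1])
for n,sg in (('R',-1),('L',1)):
    m=(H>70)&(H<120)&(Z>92)&(Z<112)&(sg*(W[...,1]-c[1])>0); P=W[m]; print(n,len(P),P.mean(0).round(1))
m=(H<20)&(Z>95)&(Z<130); P=W[m]; print('post',len(P),P.mean(0).round(1))
m=(H<110)&(H>30)&(Z>60)&(Z<80); P=W[m]; print('plane',np.linalg.lstsq(np.c_[P[:,:2]-c,np.ones(len(P))],P[:,2],rcond=None)[0].round(4))
im=np.hstack([cv2.resize(s['frame'][150:290,210:360],(400,373)),cv2.resize(b['frame'][170:290,210:350],(400,373))]); cv2.imwrite('pics/v9.png',im[:,:,::-1])
E
```

```text
False
45.79 -6 [419.  17.  84.] [ 1.2 -0.   0.6] [0.1 0.2 0.6] False
46.08 0 [427.  19.  84.] [ 0.5  0.  -0. ] [ 0.5  0.9 -0.1] False
46.41 6 [436.  26.  84.] [-0.   0.  -0.1] [-0.1  1.3  0.5] False
46.74 12 [445.  32.  84.] [-0.1 -0.1 -0. ] [-0.6  0.9 -0.1] False
47.08 18 [455.  37.  84.] [-0.1 -0.2 -0. ] [0.4 0.3 0.3] False
47.41 24 [466.  41.  84.] [-0.2 -0.2 -0. ] [0.5 0.5 0. ] False
47.74 30 [477.  44.  84.] [-0.2 -0.1 -0. ] [-0.1  0.2 -0.4] False
48.08 36 [488.  45.  84.] [-0.3 -0.1 -0. ] [-0.1  0.2  0.6] False
48.41 42 [499.  46.  84.] [-0.3 -0.1 -0. ] [0.5 0.2 0.4] False
48.74 48 [510.  45.  84.] [-0.3 -0.  -0. ] [0.1 0.4 0.2] False
49.08 54 [521.  43.  84.] [-0.2 -0.1 -0. ] [ 0.5 -0.3 -0.4] False
51.5
R 133 [ 435.7 -131.9  102.7]
L 124 [557.4  10.6 102.4]
post 85 [495.1 -60.7 117.4]
plane [5.00000e-04 3.00000e-04 7.07831e+01]
```

View pics/v9.png

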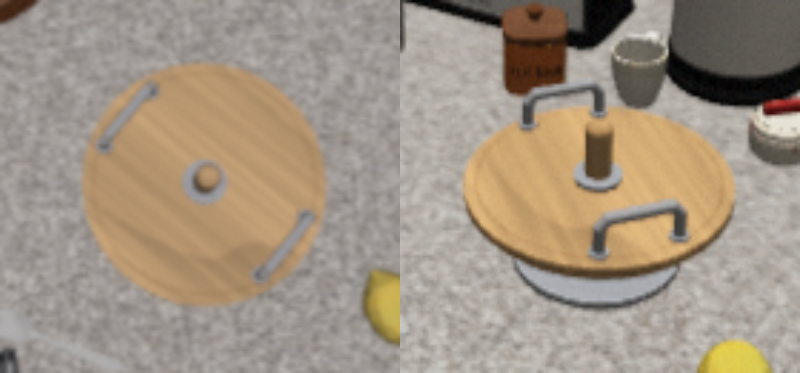

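The board has swung about 53° (the left handle moved some 80 mm). The post is upright and flush, the board is level and the bystanders haven't moved. Handing in.

```bash
python3 -c "
from h import *
print(order.hand_in())"
```

```text
the job is handed in; nothing more can be done
None
```

The job is handed in at about 51.5 s: the post stands released with its collar flush on the level board, and the board was swung about 53° by its left handle, though the hand-in returned no verdict.

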